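# Seat the board holder on its kinematic base

## Robot

A 6-joint arm with a two-finger parallel gripper is mounted at the origin on the work surface. World frame = base frame: x ahead of the robot, y to its left, z up, the work surface at z = 0. Lengths are in mm, angles in degrees, forces in N, time in s.
With the tool pointing down it reaches from about 350 to 850 mm from the base axis. Payload 8.1 kg.
Tool frame: the origin (TCP) lies midway between the tips of the shut fingers; the grasp point (between the pads) lies 19 mm behind it; z points along the fingers, y is the line along which they close (so a half turn about z gives the same grasp; the last joint's range is limited). The gripper opens to 85 mm and grips with 20 to 120 N. Pads are 22 mm wide; open, the fingers measure 114 mm over their backs; the gripper's body (76 mm by 85 mm) begins 54 mm behind the grasp point. The pads swing forward as they close: fully open they stand 13 mm farther back than shut.
Start: joints at [-77.544, 7.471, 85.268, -0, 87.261, -4.893], TCP at [178.937, -572.701, 231.292] pointing down, gripper open.
Joint ranges: [-169.43, 169.43], [-51.17, 129.36], [1.28, 143.12], [-76.62, 256.62], [0, 156.53], [-152.29, 152.29]. Speed limits (degrees/s): [136.94, 136.94, 159.86, 180, 180, 180].

## Interface

Orientations are given as [roll, pitch, yaw] about the fixed x, y, z axes, in that order (R = Rz(yaw) Ry(pitch) Rx(roll)).
In Python, from bench import r gives the robot as it stands.
- The arm moves only by the tool apply_moves, never from a script. Its argument "steps" is a list of rows, each a list of 7 numbers: the opening, from -1 (shut) to 1 (fully open), then the shift along the tool's x, y, z in mm, then the turn, a rotation vector about the tool's x, y, z in units of 5 degrees (1.0 is 5 degrees). A call has exactly 8 rows; each row shifts and turns the commanded pose from where the row before left it, along the tool's axes as they then stand; what a row does not reach is not made up. A row lasts 1/10 s, in which the tool goes at most 50 mm and 8.59 degrees, less where a joint would pass 70% of its speed; a pose out of reach is approached as far as the arm can. A call is refused whole if a number of a shift passes 50 or a number of a turn 1, either way. A call with a gripper value outside its range is refused whole. The fingers move at their own pace and stop on an object; "squeeze" is the grip in N (left out, the last holds). Time passes only in rows, so rows that do not move let the fingers close, or fill a call up. It gives the time, the measured TCP pose, the force, the opening and the grip force at its end, in the units of the state.
- r.sense(): the state, without advancing time (a new reading comes with each control period).
- r.snapshot(name): name is "scene" or "top"; returns a dict with "color" (384x512x3 uint8, blue, green, red), "depth" (384x512 float32, mm along the optical axis (not along the pixel's ray), 0 where there is no reading), "mtx" (3x3 intrinsics, pixels), "T" (4x4, takes a point from camera to world coordinates). Camera axes: x right, y down, z forward; pixel columns grow to the right and rows downward; lengths in mm; the calibration is good to about 2 mm. A picture is of the moment at which its call begins.
- r.hand_in(): hands the job in; it is judged then, once.
The state is a dict: "time": time; "joint_pos": joint angles; "qd": joint speeds; "joint_efforts": joint torques, N m; "tool_pos": TCP position; "tcp_rot": TCP orientation; "ft_force": force on the tool from outside, world axes, zero at the start; "wrist_torque": the same for the moment, N m; "finger_gap": finger opening in mm; "grip_force": force on a finger pad.
Only numpy, scipy, OpenCV 4.12 (cv2) and the standard library are available. Lean on these libraries where they do the work, as an engineer would, in place of code of your own. Each camera call takes 0.05 s, during which the arm holds its last target. There are 200 camera calls.

## Task

Pick up the blue board holder by its black handle and set it gently on the dark kinematic base, its orange-striped end over the orange block, so that its three ball feet settle fully home in the cone, the V groove and the flat pad and it sits level. Leave the green spare holder where it is.

Things in the scene. Friction and masses are not known exactly. Their poses are not given: they have to be found in the camera images.
- holder: Blue plate 140 x 100 x 8 mm (x, y, z), top at z 38, on 3 steel ball feet, diameter 18, at (x, y) = (50, 0), (-50, 36), (-50, -36). Loose, 0.3-0.6 kg. Origin under its centre, level with the balls' undersides. Black handle bar at centre: 50 along x, 16 thick in y, z 38 to 76; pinch across y. Orange stripe along the +x end. Circuit parts on top, 4 high, 20+ from the handle's mid line.
- base: Dark fixed plate 170 x 140 x 12 mm, origin on the bench, z up. Seats: steel cone in an orange block (48 x 96, top z 38) at (x, y) = (50, 0); V groove, top z 38, at (-50, 36), aimed at the cone; flat brass disc, diameter 40, top z 16, at (-50, -36). Cone and V have 60 degree walls, mouths 36 wide, polished; balls slide in. Feet home: holder's axes match the base's, its origin 16 above the base's.
- spare_holder: The green spare holder, loose, to be left alone: same plate, handle and origin as the blue one, but green, without an orange stripe, on three straight black rubber feet.
There are look-alikes about, which are no part of the job. Leave any red look-alike of the holder alone.

How it is judged:
By the outcome, as a careful person would: the job done as asked, in the order asked, and still so for the second after the job is handed in, with the robot touching nothing.
It also fails if it takes over 38 s, if anything falls off the work surface, if the arm or the gripper's body presses on something with over 40 N, if the wrist force passes 120 N, or if a joint passes its speed limit or range.

## Working session

There is one attempt and no reset: what is moved stays moved. The work goes in short steps, Python scripts to look and compute and a tool call to move; the robot and the scene stay as the last step left them, time stands still between calls to the robot, and variables do not carry over. Pictures are saved under pics/ and viewed, at most 10 in all, crops included, and the job is handed in when it is done.

Besides the shell and the picture viewer there is one more tool, called as name([rows], argument=value, ...), one row to a line, values as JSON. apply_moves: Moves the arm, as the interface text tells. Its arguments: {"type":"object","properties":{"steps":{"type":"array"},"squeeze":{"type":"number"}},"required":["steps"]}

```bash
ls; mkdir -p pics; python3 - <<'E'
from bench import r
import cv2,numpy as np
for n in("scene","top"):
    s=r.snapshot(n); np.savez(f"pics/{n}0.npz",**s); cv2.imwrite(f"pics/{n}0.png",s["color"]); print(n,s["mtx"].round(1).tolist(),s["T"].round(3).tolist())
print(r.sense())
E
```

```text
pics
scene [[488.7, 0.0, 254.8], [0.0, 488.7, 198.0], [0.0, 0.0, 1.0]] [[0.585, 0.582, -0.564, 1359.474], [0.811, -0.409, 0.419, -526.55], [0.013, -0.703, -0.711, 1042.349], [0.0, 0.0, 0.0, 1.0]]
top [[394.0, 0.0, 251.6], [0.0, 394.0, 190.0], [0.0, 0.0, 1.0]] [[-0.009, -0.998, 0.055, 551.167], [-0.999, 0.007, -0.034, 67.02], [0.034, -0.055, -0.998, 983.773], [0.0, 0.0, 0.0, 1.0]]
{'time': 0.1, 'joint_pos': array([-7.75438712e+01,  7.51105410e+00,  8.53227679e+01, -6.74241542e-04,
        8.72601317e+01, -4.89433841e+00]), 'qd': array([ 0.08324159, -0.07405234, -0.19586325,  0.01356705,  0.02227384,
       -0.01586424]), 'joint_efforts': array([ 1.83285156e-03, -5.70952106e+01, -5.01940048e+01, -1.60853865e-04,
        8.18972709e-03,  6.58639624e-05]), 'tool_pos': array([ 178.82938619, -572.22468817,  230.34907374]), 'tcp_rot': array([-1.79906331e+02, -7.34502082e-03,  1.73504940e+01]), 'ft_force': array([ 0.22370053,  0.11612142, -0.56996873]), 'wrist_torque': array([ 0.0249843 , -0.01218422,  0.0251948 ]), 'grip_force': 0.0, 'finger_gap': 85.44945519226559}
```

View pics/top0.png

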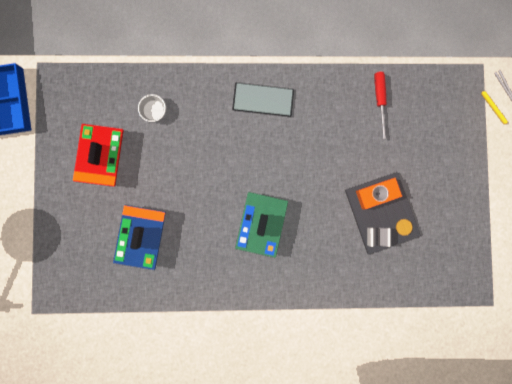

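View pics/scene0.png

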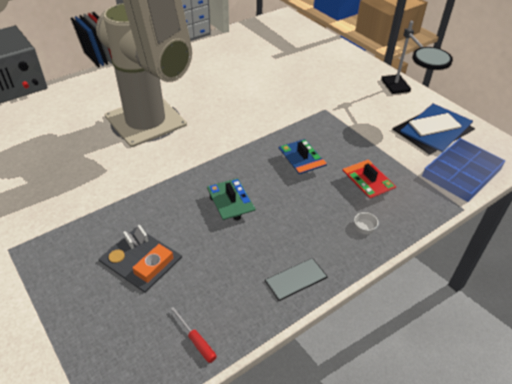

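The top view shows the blue holder at about (140,237) with its stripe up. The base is at about (383,213), with the orange block at (380,192), the V at (378,237) and the disc at (404,227). The green spare is at (262,225) and the red look-alike at (98,155). The scene view agrees: holder (303,155), base (140,258).

```bash
cat > h.py <<'E'
import numpy as np,cv2
def cloud(s):
    v,u=np.mgrid[:384,:512]; d=s["depth"]; K=s["mtx"]
    p=np.stack([(u-K[0,2])/K[0,0]*d,(v-K[1,2])/K[1,1]*d,d],-1)
    return p@s["T"][:3,:3].T+s["T"][:3,3]
def ray(s,u,v):
    d=np.linalg.inv(s["mtx"])@[u,v,1.]; return s["T"][:3,3],s["T"][:3,:3]@d
def onplane(s,uv,z):
    out=[]
    for u,v in uv:
        o,d=ray(s,u,v); out.append((o+d*(z-o[2])/d[2])[:2])
    return np.array(out)
def tri(s1,p1,s2,p2):
    o1,d1=ray(s1,*p1);o2,d2=ray(s2,*p2); A=np.stack([d1,-d2],1)
    t=np.linalg.lstsq(A,o2-o1,rcond=None)[0]; a=o1+d1*t[0];b=o2+d2*t[1]
    return (a+b)/2,np.linalg.norm(a-b)
def blob(s,m,near,r):
    m=m.astype(np.uint8); k=np.zeros_like(m); cv2.circle(k,near,r,1,-1); m=m&k
    cs=cv2.findContours(m,cv2.RETR_EXTERNAL,cv2.CHAIN_APPROX_NONE)[0]
    c=max(cs,key=cv2.contourArea); return c
def hsv(s,lo,hi): return cv2.inRange(cv2.cvtColor(s["color"],cv2.COLOR_BGR2HSV),lo,hi)>0
E
python3 - <<'E'
from h import *
S={n:np.load(f"pics/{n}0.npz") for n in("scene","top")}
S={n:{k:s[k] for k in s.files} for n,s in S.items()}
near={"top":{"h":(140,237),"b":(383,213),"g":(262,225)},"scene":{"h":(303,155),"b":(140,258),"g":(231,200)}}
st={}
for n,s in S.items():
    P=cloud(s); 
    for ob,c in near[n].items():
        k=np.zeros((384,512),np.uint8); cv2.circle(k,c,55 if ob=="b" else 40,1,-1)
        Z=P[...,2]; m=(k>0)&(s["depth"]>0)
        print(n,ob,"z hist",[(int(e),int(c)) for c,e in zip(*np.histogram(Z[m],np.arange(-8,96,4))) if c>3])
        bands=[(30,45),(66,84)] if ob!="b" else [(7,14),(32,44)]
        for lo,hi in bands:
            q=m&(Z>lo)&(Z<hi)
            if q.sum()<8: continue
            pts=P[q][:,:2].astype(np.float32); rc=cv2.minAreaRect(pts)
            print("  ",lo,hi,"rect",np.round(rc[0],1),np.round(rc[1],1),round(rc[2],1),"zmed",np.median(Z[q]).round(1))
    om=hsv(s,(3,150,120),(16,255,255))
    for ob in "hb":
        c=blob(s,om,near[n][ob],55 if ob=="b" else 42); rc=cv2.minAreaRect(c); st[n,ob]=rc
        z=38
        pts=onplane(s,c[:,0],z).astype(np.float32); w=cv2.minAreaRect(pts)
        print("  orange",n,ob,np.round(rc[0],1),"world38",np.round(w[0],1),np.round(w[1],1),round(w[2],1))
    ym=hsv(s,(15,120,80),(24,255,255)); c=blob(s,ym,near[n]["b"],55); w=cv2.minAreaRect(onplane(s,c[:,0],16).astype(np.float32)); print("  disc",n,np.round(w[0],1),np.round(w[1],1), np.round(cv2.minAreaRect(c)[0]))
    g=s["color"].max(2)<45
    for ob in "hg":
        c=blob(s,g,near[n][ob],22); M=cv2.moments(c); st[n,ob+"k"]=(M["m10"]/M["m00"],M["m01"]/M["m00"]); w=cv2.minAreaRect(onplane(s,c[:,0],76).astype(np.float32)); print("  black",ob,np.round(w[0],1),np.round(w[1],1),round(w[2],1))
for ob in "hb": print("tri stripe/block",ob,tri(S["top"],st["top",ob][0],S["scene"],st["scene",ob][0]))
print("tri handle",tri(S["top"],st["top","hk"],S["scene"],st["scene","hk"]))
E
```

```text
scene h z hist [(-8, 30), (-4, 878), (0, 2356), (4, 729), (8, 37), (12, 8), (16, 4), (28, 17), (32, 88), (36, 420), (40, 265), (44, 36), (48, 11), (52, 12), (56, 11), (60, 16), (64, 11), (68, 13), (72, 28), (76, 30)]
   30 45 rect [490.5 299.5] [105.5 145.6] 78.3 zmed 39.0
   66 84 rect [492.3 299.8] [18.8 53.4] 77.1 zmed 74.9
scene b z hist [(-8, 14), (-4, 808), (0, 4212), (4, 1555), (8, 484), (12, 1050), (16, 338), (20, 111), (24, 86), (28, 100), (32, 131), (36, 345), (40, 205), (44, 5)]
   7 14 rect [ 532.2 -284.2] [259.1 363.6] 74.1 zmed 12.0
   32 44 rect [ 542.9 -288.7] [160.9 101.9] 10.1 zmed 38.7
scene g z hist [(-8, 16), (-4, 615), (0, 2330), (4, 759), (8, 29), (12, 7), (16, 5), (20, 7), (28, 4), (32, 85), (36, 557), (40, 409), (44, 42), (48, 10), (52, 17), (56, 9), (60, 7), (64, 13), (68, 10), (72, 29), (76, 39), (80, 8)]
   30 45 rect [517.6   9.4] [101.  146.4] 77.0 zmed 39.4
   66 84 rect [520.4   8.7] [17.2 51.3] 76.6 zmed 76.2
  orange scene h [310.9 165.4] world38 [547.6 290.3] [97.2 18.8] 80.4
  orange scene b [152.8 262.3] world38 [ 599.4 -280.4] [ 63.7 104.8] 18.6

[... 668 characters left out ...]
 544.  -286.2] [158.3 101.5] 11.3 zmed 37.8
top g z hist [(-8, 5), (-4, 789), (0, 1663), (4, 122), (32, 248), (36, 1543), (40, 467), (44, 11), (72, 95), (76, 53)]
   30 45 rect [519.7  12. ] [100.2 140. ] 76.7 zmed 38.3
   66 84 rect [520.   12.4] [15.8 49.6] 76.8 zmed 75.5
  orange top h [143.2 213. ] world38 [550.3 292.7] [98.2 21. ] 80.0
  orange top b [378.7 193.5] world38 [ 592.7 -274.4] [ 50.6 104.2] 17.8
  disc top [ 510.4 -342.9] [40.3 39.2] [404. 227.]
  black h [494.9 293.4] [10.7 44.8] 80.1Traceback (most recent call last):
  File "<stdin>", line 27, in <module>
  File "h.py", line 20, in blob
    c=max(cs,key=cv2.contourArea); return c
ValueError: max() iterable argument is empty
```

```bash
cat > base.py <<'E'
from h import *
S={}
for n in("scene","top"):
    s=np.load(f"pics/{n}0.npz"); S[n]={k:s[k] for k in s.files}
near={"top":(383,213),"scene":(140,258)}
for n,s in S.items():
    P=cloud(s);Z=P[...,2]; k=np.zeros((384,512),np.uint8); cv2.circle(k,near[n],52,1,-1); k=k>0
    om=hsv(s,(3,150,120),(16,255,255))
    q=k&om&(Z>34)&(Z<43); rc=cv2.minAreaRect(P[q][:,:2].astype(np.float32)); C=np.array(rc[0]); print(n,"block",np.round(rc[0],1),np.round(rc[1],1),round(rc[2],1),Z[q].mean().round(1))
    ym=hsv(s,(15,120,80),(24,255,255)); c=blob(s,ym,near[n],55); m,_=cv2.minEnclosingCircle(onplane(s,c[:,0],16).astype(np.float32)); D=np.array(m); print("  disc",D.round(1))
    e=C-D; print("  len(106.3)",np.linalg.norm(e).round(1),"yaw from disc-cone",(np.degrees(np.arctan2(e[1],e[0]))-np.degrees(np.arctan2(36,100))).round(2))
    # V: high, grey, not orange
    q=k&~om&(Z>30)&(Z<45)&(np.linalg.norm(P[...,:2]-C,axis=-1)>65); rc=cv2.minAreaRect(P[q][:,:2].astype(np.float32)); print("  V",np.round(rc[0],1),np.round(rc[1],1),round(rc[2],1),"dist from cone(106.3)",np.linalg.norm(np.array(rc[0])-C).round(1),"from disc(72)",np.linalg.norm(np.array(rc[0])-D).round(1))
    # plate outline
    dm=(s["color"].max(2)<62)&k; dm=cv2.morphologyEx(dm.astype(np.uint8),cv2.MORPH_OPEN,np.ones((3,3)))
    c=blob(s,dm|(om&k),near[n],52); w=cv2.minAreaRect(onplane(s,c[:,0],12).astype(np.float32)); print("  plate",np.round(w[0],1),np.round(w[1],1),round(w[2],1))
s=S["top"]; big=cv2.resize(s["color"][165:265,333:433],None,fx=6,fy=6,interpolation=cv2.INTER_CUBIC); cv2.imwrite("pics/basecrop.png",big)
E
python3 base.py
```

```text
scene block [ 591.7 -279.6] [50.3 98.8] 17.6 38.9
  disc [ 508.9 -345.1]
  len(106.3) 105.6 yaw from disc-cone 18.55
  V [ 484.5 -276.4] [47.9 49.7] 0.5 dist from cone(106.3) 107.3 from disc(72) 72.9
  plate [ 579.8 -274.1] [ 65.3 107.5] 18.6
top block [ 592.6 -276.7] [48.2 97. ] 18.3 38.1
  disc [ 510.2 -343.1]
  len(106.3) 105.9 yaw from disc-cone 19.06
  V [ 486.9 -273.7] [48.5 43.2] 88.5 dist from cone(106.3) 105.8 from disc(72) 73.2
  plate [ 593.8 -283.7] [ 52.  107.1] 17.8
```

View pics/basecrop.png

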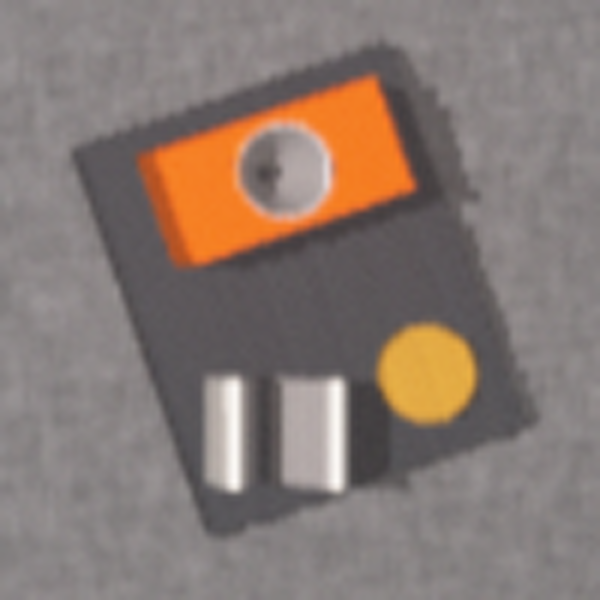

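The crop shows the cone at about (284,168), the V centred at (275,433) and the disc at (427,373). Averaging the views:
- **Holder:** (492, 301), yaw −10.2
- **Base:** (544.6, −293.8), yaw 18.3
- **Plate and block tops:** z about 38
- **Handle top:** z about 76

Next I turn the tool, then transit.

apply_moves([
  [1, 0, 0, 0, 0, 0, 0.92],
  [1, 0, 0, 0, 0, 0, 0.92],
  [1, 0, 0, 0, 0, 0, 0.92],
  [1, 0, 0, 0, 0, 0, 0.92],
  [1, 0, 0, 0, 0, 0, 0.92],
  [1, 0, 0, 0, 0, 0, 0.92],
  [1, 17.7, -43.1, 0, 0, 0, 0],
  [1, 17.7, -43.1, 0, 0, 0, 0],
])

```text
time: 0.9
tool_pos: [228.8, -493.3, 230.0]
tcp_rot: [-179.9, 0.1, -10.4]
ft_force: [0.8, 0.5, 0.9]
finger_gap: 85.3
grip_force: 0.0
```

apply_moves([
  [1, 17.7, -43.1, 0, 0, 0, 0],
  [1, 17.7, -43.1, 0, 0, 0, 0],
  [1, 17.7, -43.1, 0, 0, 0, 0],
  [1, 17.7, -43.1, 0, 0, 0, 0],
  [1, 17.7, -43.1, 0, 0, 0, 0],
  [1, 17.7, -43.1, 0, 0, 0, 0],
  [1, 17.7, -43.1, 0, 0, 0, 0],
  [1, 17.7, -43.1, 0, 0, 0, 0],
])

```text
time: 1.7
tool_pos: [430.3, -178.2, 231.1]
tcp_rot: [-180.0, 0.0, -10.3]
ft_force: [1.1, -0.9, 0.4]
finger_gap: 85.4
grip_force: 0.0
```

apply_moves([
  [1, 17.7, -43.1, 0, 0, 0, 0],
  [1, 17.7, -43.1, 0, 0, 0, 0],
  [1, -5.9, -39.7, 0, 0, 0, 0],
  [1, -5.9, -39.7, 0, 0, 0, 0],
  [1, -5.9, -39.7, 0, 0, 0, 0],
  [1, -5.9, -39.7, 0, 0, 0, 0],
  [1, -5.9, -39.7, 0, 0, 0, 0],
  [1, -5.9, -39.7, 0, 0, 0, 0],
])

```text
time: 2.5
tool_pos: [487.1, 140.8, 231.0]
tcp_rot: [180.0, 0.0, -10.2]
ft_force: [0.2, -0.3, 1.1]
finger_gap: 85.0
grip_force: 0.0
```

apply_moves([
  [1, -5.9, -39.7, 0, 0, 0, 0],
  [1, -5.9, -39.7, 0, 0, 0, 0],
  [1, -5.9, -39.7, 0, 0, 0, 0],
  [1, -5.9, -39.7, 0, 0, 0, 0],
  [1, 0, 0, 0, 0, 0, 0],
  [1, 0, 0, 0, 0, 0, 0],
  [1, 0, 0, 0, 0, 0, 0],
  [1, 0, 0, 0, 0, 0, 0],
])

```text
time: 3.3
tool_pos: [492.8, 298.5, 231.3]
tcp_rot: [180.0, 0.0, -10.3]
ft_force: [-0.1, -0.9, 0.2]
finger_gap: 85.4
grip_force: 0.0
```

apply_moves([
  [1, -1.1, -2.8, 15, 0, 0, 0],
  [1, 0, 0, 35, 0, 0, 0],
  [1, 0, 0, 35, 0, 0, 0],
  [1, 0, 0, 35, 0, 0, 0],
  [1, 0, 0, 30, 0, 0, 0],
  [1, 0, 0, 20, 0, 0, 0],
  [1, 0, 0, 10, 0, 0, 0],
  [1, 0, 0, 5.3, 0, 0, 0],
])

```text
time: 4.1
tool_pos: [491.2, 301.8, 44.4]
tcp_rot: [179.9, 0.1, -10.3]
ft_force: [-0.8, 0.1, 0.6]
finger_gap: 85.5
grip_force: 0.0
```

apply_moves([
  [-0.4, 0, 0, 0, 0, 0, 0],
  [-0.4, 0, 0, 0, 0, 0, 0],
  [-0.4, 0, 0, 0, 0, 0, 0],
  [-1, 0, 0, 0, 0, 0, 0],
  [-1, 0, 0, 0, 0, 0, 0],
  [-1, 0, 0, 0, 0, 0, 0],
  [-1, 0, 0, 0, 0, 0, 0],
  [-1, 0, 0, 0, 0, 0, 0],
], squeeze=60)

```text
time: 4.9
tool_pos: [492.6, 302.8, 46.8]
tcp_rot: [-180.0, -0.1, -10.3]
ft_force: [0.3, 0.6, 6.0]
finger_gap: 15.4
grip_force: 60.6
```

apply_moves([
  [-1, 0, 0, -3, 0, 0, 0],
  [-1, 0, 0, -7, 0, 0, 0],
  [-1, 0, 0, -15, 0, 0, 0],
  [-1, 0, 0, -20, 0, 0, 0],
  [-1, 0, 0, -30, 0, 0, 0],
  [-1, 0, 0, -30, 0, 0, 0],
  [-1, 0, 0, -20, 0, 0, 0],
  [-1, 0, 0, 0, 0, 0, 0],
])

```text
time: 5.7
tool_pos: [494.2, 303.7, 176.1]
tcp_rot: [-179.7, -0.3, -10.2]
ft_force: [0.4, 0.8, -3.4]
finger_gap: 15.3
grip_force: 59.5
```

```bash
python3 - <<'E'
from bench import r
from h import *
s=r.sense(); print({k:np.round(s[k],2) for k in("time","tool_pos","tcp_rot","ft_force","wrist_torque","finger_gap")})
for n,c in(("scene",(295,130)),("top",(130,240))):
    f=r.snapshot(n); cv2.imwrite(f"pics/{n}1.png",f["color"]); np.savez(f"pics/{n}1.npz",**f)
a=cv2.imread("pics/scene1.png")[40:240,200:400]; b=cv2.imread("pics/top1.png")[140:340,40:240]
cv2.imwrite("pics/lift.png",cv2.resize(np.hstack([a,b]),None,fx=2,fy=2))
E
```

```text
{'time': np.float64(5.7), 'tool_pos': array([494.18, 303.73, 176.09]), 'tcp_rot': array([-179.74,   -0.34,  -10.25]), 'ft_force': array([ 0.35,  0.84, -3.4 ]), 'wrist_torque': array([ 0.05, -0.02,  0.  ]), 'finger_gap': np.float64(15.26)}
```

View pics/lift.png

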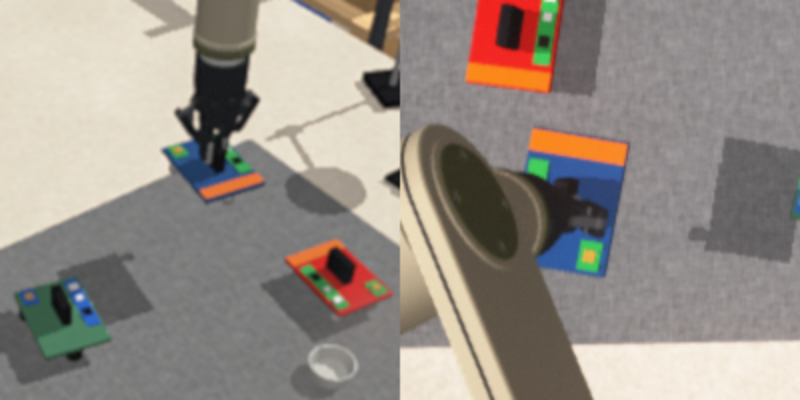

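The holder is level and firmly held: scene crop at (215,170), top crop at (575,200). Transit to above the base, then turn.

apply_moves([
  [-1, 3.4, 12.6, 0, 0, 0, 0],
  [-1, 6.8, 25.2, 0, 0, 0, 0],
  [-1, 11.3, 42, 0, 0, 0, 0],
  [-1, 11.3, 42, 0, 0, 0, 0],
  [-1, 11.3, 42, 0, 0, 0, 0],
  [-1, 11.3, 42, 0, 0, 0, 0],
  [-1, 11.3, 42, 0, 0, 0, 0],
  [-1, 11.3, 42, 0, 0, 0, 0],
])

```text
time: 6.6
tool_pos: [515.5, 1.2, 169.0]
tcp_rot: [180.0, 0.2, -10.3]
ft_force: [1.3, 0.4, -4.3]
finger_gap: 15.5
grip_force: 59.6
```

apply_moves([
  [-1, 11.3, 42, 0, 0, 0, 0],
  [-1, 11.3, 42, 0, 0, 0, 0],
  [-1, 11.3, 42, 0, 0, 0, 0],
  [-1, 11.3, 42, 0, 0, 0, 0],
  [-1, 11.3, 42, 0, 0, 0, 0],
  [-1, 11.3, 42, 0, 0, 0, 0],
  [-1, 6.8, 25.2, 0, 0, 0, 0],
  [-1, 3.4, 12.6, 0, 0, 0, 0],
])

```text
time: 7.4
tool_pos: [540.4, -298.1, 168.6]
tcp_rot: [-180.0, 0.2, -10.4]
ft_force: [0.3, 0.3, -3.3]
finger_gap: 15.0
grip_force: 59.6
```

apply_moves([
  [-1, 0, 0, 0, 0, 0, -0.5],
  [-1, 0, 0, 0, 0, 0, -0.9],
  [-1, 0, 0, 0, 0, 0, -1],
  [-1, 0, 0, 0, 0, 0, -1],
  [-1, 0, 0, 0, 0, 0, -1],
  [-1, 0, 0, 0, 0, 0, -0.9],
  [-1, 0, 0, 0, 0, 0, -0.4],
  [-1, 0, 0, 0, 0, 0, 0],
])

```text
time: 8.2
tool_pos: [541.4, -294.6, 169.5]
tcp_rot: [-179.9, 0.1, 18.3]
ft_force: [-1.1, -0.0, -3.3]
finger_gap: 15.1
grip_force: 59.6
```

apply_moves([
  [-1, 0, 0, 10, 0, 0, 0],
  [-1, 0, 0, 20, 0, 0, 0],
  [-1, 0, 0, 20, 0, 0, 0],
  [-1, 0, 0, 10, 0, 0, 0],
  [-1, 0, 0, 0, 0, 0, 0],
  [-1, 0, 0, 0, 0, 0, 0],
  [-1, 0, 0, 0, 0, 0, 0],
  [-1, 0, 0, 0, 0, 0, 0],
])

```text
time: 9.0
tool_pos: [543.1, -296.1, 112.4]
tcp_rot: [179.9, -0.1, 18.2]
ft_force: [-0.4, -0.3, -3.8]
finger_gap: 14.6
grip_force: 59.5
```

```bash
python3 - <<'E'
from bench import r
from h import *
for n in("scene","top"):
    f=r.snapshot(n); cv2.imwrite(f"pics/{n}2.png",f["color"]); np.savez(f"pics/{n}2.npz",**f)
s=r.sense(); print({k:np.round(s[k],2) for k in("time","tool_pos","tcp_rot","ft_force","wrist_torque","finger_gap")})
a=cv2.imread("pics/scene2.png")[130:330,40:240]; b=cv2.imread("pics/top2.png")[120:320,290:490]
cv2.imwrite("pics/hover.png",cv2.resize(np.hstack([a,b]),None,fx=2,fy=2))
E
```

```text
{'time': np.float64(9.1), 'tool_pos': array([ 542.87, -295.88,  111.98]), 'tcp_rot': array([ 1.7993e+02, -6.0000e-02,  1.8240e+01]), 'ft_force': array([ 0.05,  0.69, -3.8 ]), 'wrist_torque': array([ 0.02,  0.  , -0.03]), 'finger_gap': np.float64(14.96)}
```

View pics/hover.png

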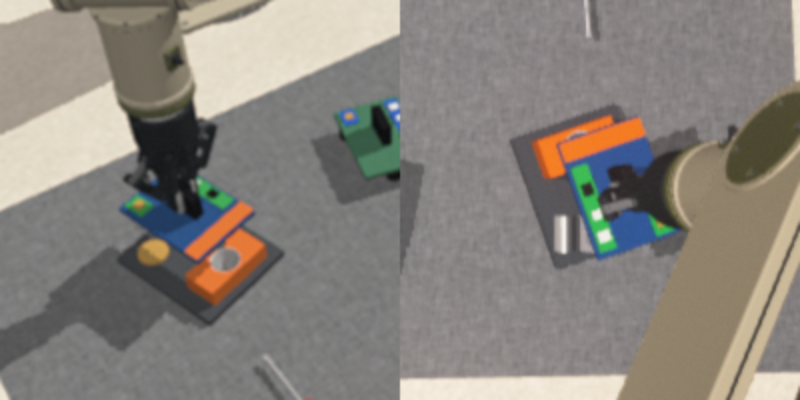

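The hover views show the stripe over the orange block (scene crop (220,230), top crop (600,140)), with yaw matching. I'll measure the stripe's offset from the block in each view.

```bash
cat > off.py <<'E'
from h import *
import sys
f=lambda n,i:(lambda s:{k:s[k] for k in s.files})(np.load(f"pics/{n}{i}.npz"))
def stripe(s,near,rad,lo,hi):
    P=cloud(s);Z=P[...,2];k=np.zeros((384,512),np.uint8);cv2.circle(k,near,rad,1,-1)
    q=(k>0)&hsv(s,(3,150,120),(16,255,255))&(Z>lo)&(Z<hi); 
    c=blob(s,q,near,rad); z=np.median(Z[q])
    return cv2.minAreaRect(onplane(s,c[:,0],z).astype(np.float32)),z
def prt(t,a): print(t,np.round(a[0][0],1),np.round(a[0][1],1),round(a[0][2],1),a[1].round(1))
if __name__=="__main__":
  i=sys.argv[1]; lo,hi=map(float,sys.argv[2:4])
  for n,h0,b in(("scene",(303,155),(140,258)),("top",(140,237),(383,213))):
    prt(n+" init stripe",stripe(f(n,0),h0,42,30,46)); prt("  block0",stripe(f(n,0),b,52,34,43)); prt("  stripe now",stripe(f(n,i),b,70,lo,hi))
E
python3 off.py 2 85 120
```

```text
scene init stripe [548.8 289.1] [97.1 18.7] 80.4 39.5
  block0 [ 593.7 -279.9] [51.7 98.9] 18.4 39.0
  stripe now [ 597.9 -280.6] [20.  96.8] 18.3 105.3
top init stripe [550.3 292.7] [98.2 21. ] 80.0 38.2
  block0 [ 592.7 -276.5] [48.2 97.2] 18.4 38.1
  stripe now [ 598.6 -277.9] [21.2 96.7] 18.4 104.0
```

apply_moves([
  [-1, 2.2, -1.3, 0, 0, 0, 0],
  [-1, 2.3, -1.4, 5, 0, 0, 0],
  [-1, 0, 0, 8, 0, 0, 0],
  [-1, 0, 0, 8, 0, 0, 0],
  [-1, 0, 0, 6, 0, 0, 0],
  [-1, 0, 0, 4, 0, 0, 0],
  [-1, 0, 0, 0, 0, 0, 0],
  [-1, 0, 0, 0, 0, 0, 0],
])

```text
time: 9.9
tool_pos: [545.8, -291.6, 80.0]
tcp_rot: [-180.0, 0.0, 18.2]
ft_force: [-0.1, -0.1, -4.6]
finger_gap: 14.8
grip_force: 59.6
```

```bash
python3 - <<'E'
from bench import r
from h import *
for n in("scene","top"):
    f=r.snapshot(n); cv2.imwrite(f"pics/{n}3.png",f["color"]); np.savez(f"pics/{n}3.npz",**f)
s=r.sense(); print({k:np.round(s[k],2) for k in("time","tool_pos","tcp_rot","ft_force","wrist_torque","finger_gap")})
E
python3 off.py 3 62 85
```

```text
{'time': np.float64(10.0), 'tool_pos': array([ 546.08, -291.8 ,   80.49]), 'tcp_rot': array([ 1.7996e+02, -3.0000e-02,  1.8250e+01]), 'ft_force': array([-0.08,  1.38, -3.25]), 'wrist_torque': array([ 0.04, -0.  , -0.03]), 'finger_gap': np.float64(14.62)}
scene init stripe [548.8 289.1] [97.1 18.7] 80.4 39.5
  block0 [ 593.7 -279.9] [51.7 98.9] 18.4 39.0
  stripe now [ 600.5 -276.2] [20.4 97.2] 18.4 72.6
top init stripe [550.3 292.7] [98.2 21. ] 80.0 38.2
  block0 [ 592.7 -276.5] [48.2 97.2] 18.4 38.1
  stripe now [ 601.9 -272. ] [ 22.8 100.1] 18.3 72.2
```

apply_moves([
  [-1, 0, 1, 3, 0, 0, 0],
  [-1, 0, 0, 3, 0, 0, 0],
  [-1, 0, 0, 3, 0, 0, 0],
  [-1, 0, 0, 2, 0, 0, 0],
  [-1, 0, 0, 1.5, 0, 0, 0],
  [-1, 0, 0, 1, 0, 0, 0],
  [-1, 0, 0, 0, 0, 0, 0],
  [-1, 0, 0, 0, 0, 0, 0],
])

```text
time: 10.8
tool_pos: [546.1, -292.6, 66.6]
tcp_rot: [180.0, -0.0, 18.2]
ft_force: [0.4, 0.0, -3.4]
finger_gap: 15.3
grip_force: 59.6
```

apply_moves([
  [-1, 0, 0, 0.5, 0, 0, 0],
  [-1, 0, 0, 0.5, 0, 0, 0],
  [-1, 0, 0, 0.5, 0, 0, 0],
  [-1, 0, 0, 0, 0, 0, 0],
  [-1, 0, 0, 0, 0, 0, 0],
  [-1, 0, 0, 0, 0, 0, 0],
  [-1, 0, 0, 0, 0, 0, 0],
  [-1, 0, 0, 0, 0, 0, 0],
])

```text
time: 11.6
tool_pos: [545.9, -292.8, 65.2]
tcp_rot: [180.0, 0.0, 18.2]
ft_force: [-4.8, -2.5, 1.7]
finger_gap: 15.4
grip_force: 60.3
```

apply_moves([
  [-1, -0.6, 0, 0, 0, 0, 0],
  [-1, -0.6, 0, 0, 0, 0, 0],
  [-1, 0, 0, 0.5, 0, 0, 0],
  [-1, 0, 0, 0.5, 0, 0, 0],
  [-1, 0, 0, 0, 0, 0, 0],
  [-1, 0, 0, 0, 0, 0, 0],
  [-1, 0, 0, 0, 0, 0, 0],
  [-1, 0, 0, 0, 0, 0, 0],
])

```text
time: 12.4
tool_pos: [545.1, -293.0, 64.3]
tcp_rot: [180.0, -0.0, 18.2]
ft_force: [-3.5, 0.3, 1.6]
finger_gap: 15.3
grip_force: 60.5
```

apply_moves([
  [-1, -0.6, 0, 0, 0, 0, 0],
  [-1, 0, 0, 0.5, 0, 0, 0],
  [-1, 0, 0, 0.5, 0, 0, 0],
  [-1, 0, 0, 0, 0, 0, 0],
  [-1, 0, 0, 0, 0, 0, 0],
  [-1, 0, 0, 0, 0, 0, 0],
  [-1, 0, 0, 0, 0, 0, 0],
  [-1, 0, 0, 0, 0, 0, 0],
])

```text
time: 13.2
tool_pos: [544.9, -293.2, 63.9]
tcp_rot: [180.0, -0.1, 18.3]
ft_force: [-3.6, 1.8, 7.3]
finger_gap: 15.1
grip_force: 61.3
```

apply_moves([
  [-1, -0.4, -0.2, 0, 0, 0, 0],
  [-1, 0, 0, 0.4, 0, 0, 0],
  [-1, 0, 0, 0.4, 0, 0, 0],
  [-1, 0, 0, 0, 0, 0, 0],
  [-1, 0, 0, 0, 0, 0, 0],
  [-1, 0, 0, 0, 0, 0, 0],
  [-1, 0, 0, 0, 0, 0, 0],
  [-1, 0, 0, 0, 0, 0, 0],
], squeeze=20)

```text
time: 14.0
tool_pos: [544.8, -293.3, 63.7]
tcp_rot: [179.9, -0.1, 18.3]
ft_force: [-3.3, 2.7, 9.6]
finger_gap: 15.0
grip_force: 61.8
```

apply_moves([
  [-0.55, 0, 0, 0, 0, 0, 0],
  [-0.5, 0, 0, 0, 0, 0, 0],
  [-0.45, 0, 0, 0, 0, 0, 0],
  [-0.4, 0, 0, 0, 0, 0, 0],
  [-0.4, 0, 0, 0, 0, 0, 0],
  [-0.4, 0, 0, 0, 0, 0, 0],
  [-0.4, 0, 0, 0, 0, 0, 0],
  [-0.4, 0, 0, 0, 0, 0, 0],
])

```text
time: 14.8
tool_pos: [543.9, -293.0, 62.2]
tcp_rot: [180.0, 0.0, 18.2]
ft_force: [-0.5, -0.0, -0.8]
finger_gap: 25.4
grip_force: 0.0
```

```bash
python3 - <<'E'
from bench import r
from h import *
for n in("scene","top"):
    f=r.snapshot(n); cv2.imwrite(f"pics/{n}4.png",f["color"]); np.savez(f"pics/{n}4.npz",**f)
s=r.sense(); print({k:np.round(s[k],2) for k in("time","tool_pos","tcp_rot","ft_force","wrist_torque","finger_gap","grip_force")})
E
python3 off.py 4 45 70|grep now
```

```text
{'time': np.float64(14.9), 'tool_pos': array([ 543.96, -293.06,   62.2 ]), 'tcp_rot': array([180.  ,  -0.  ,  18.25]), 'ft_force': array([ 0.16, -0.18,  0.  ]), 'wrist_torque': array([0.01, 0.05, 0.  ]), 'finger_gap': np.float64(25.85), 'grip_force': np.float64(0.0)}
  stripe now [ 599.2 -277.3] [20.  97.1] 18.3 57.5
  stripe now [ 600.1 -274.8] [21.2 97.6] 18.3 56.3
```

apply_moves([
  [0, 0, 0, 0, 0, 0, 0],
  [0, 0, 0, -5, 0, 0, 0],
  [0, 0, 0, -10, 0, 0, 0],
  [0, 0, 0, -25, 0, 0, 0],
  [0, 0, 0, -30, 0, 0, 0],
  [0, 0, 0, -30, 0, 0, 0],
  [0, 0, 0, -20, 0, 0, 0],
  [0, 0, 0, -10, 0, 0, 0],
])

```text
time: 15.7
tool_pos: [545.2, -293.8, 196.2]
tcp_rot: [179.8, -0.2, 18.3]
ft_force: [0.1, 0.1, 0.1]
finger_gap: 42.7
grip_force: 0.0
```

apply_moves([
  [0, -40, -20, -10, 0, 0, 0],
  [0, -40, -20, 0, 0, 0, 0],
  [0, -20, -20, 0, 0, 0, 0],
  [0, 0, -40, 0, 0, 0, 0],
  [0, 0, -40, 0, 0, 0, 0],
  [0, 0, -40, 0, 0, 0, 0],
  [0, 0, -40, 0, 0, 0, 0],
  [0, 0, 0, 0, 0, 0, 0],
])

```text
time: 16.5
tool_pos: [378.8, -112.0, 201.8]
tcp_rot: [-179.9, -0.0, 18.4]
ft_force: [0.6, -1.3, -0.7]
finger_gap: 42.7
grip_force: 0.0
```

```bash
cat > chk.py <<'E'
import sys
from bench import r
from h import *
i=sys.argv[1]
for n,c in(("scene",(145,245)),("top",(383,213))):
    f=r.snapshot(n); cv2.imwrite(f"pics/{n}{i}.png",f["color"]); np.savez(f"pics/{n}{i}.npz",**f)
    P=cloud(f); k=np.zeros((384,512),np.uint8); cv2.circle(k,c,42,1,-1)
    o=np.array([544.6,-293.8]); a=np.radians(18.3); R=np.array([[np.cos(a),-np.sin(a)],[np.sin(a),np.cos(a)]])
    L=(P[...,:2]-o)@R; Z=P[...,2]
    H=cv2.cvtColor(f["color"],cv2.COLOR_BGR2HSV); bl=cv2.inRange(H,(105,120,40),(128,255,255))>0; og=hsv(f,(3,150,120),(16,255,255))
    q=(k>0)&(bl|og)&(Z>46)&(Z<65)
    A=np.c_[L[q],np.ones(q.sum())]; zz=Z[q]
    for _ in range(3):
        x=np.linalg.lstsq(A,zz,rcond=None)[0]; g=abs(A@x-zz)<3; A,zz=A[g],zz[g]
    rc=cv2.minAreaRect(P[(k>0)&(Z>46)&(Z<65)][:,:2].astype(np.float32))
    print(n,"plane tilt deg x,y",np.degrees(x[:2]).round(2),"z@centre",x[2].round(1),"rect",np.round(rc[0],1),np.round(rc[1],1),round(rc[2],1),"floor z",np.median(Z[250:330,100:400] if n=="top" else Z[200:250,270:330]).round(2))
s=r.sense(); print({k:np.round(s[k],2) for k in("time","tool_pos","ft_force")})
a=cv2.imread(f"pics/scene{i}.png")[165:315,65:265]; b=cv2.imread(f"pics/top{i}.png")[140:290,283:483]
cv2.imwrite(f"pics/chk{i}.png",cv2.resize(np.vstack([a,b]),None,fx=2,fy=2,interpolation=cv2.INTER_CUBIC))
E
python3 chk.py 5
```

```text
scene plane tilt deg x,y [1.44 0.16] z@centre 56.1 rect [ 543.7 -295.2] [141.4 102.1] 18.5 floor z 1.82
top plane tilt deg x,y [ 1.24 -0.28] z@centre 54.9 rect [ 544.6 -292.1] [140.3 100.3] 18.5 floor z 1.08
{'time': np.float64(16.6), 'tool_pos': array([ 380.03, -114.87,  202.3 ]), 'ft_force': array([0.56, 0.59, 0.33])}
```

View pics/chk5.png

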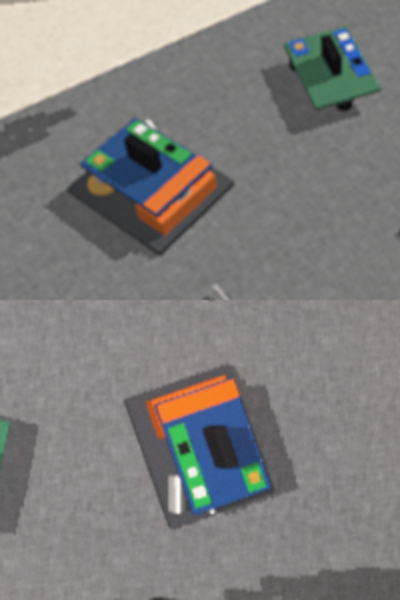

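```bash
python3 - <<'E'
from h import *
def fit(P,m,o,yaw,tol=3):
    a=np.radians(yaw);R=np.array([[np.cos(a),-np.sin(a)],[np.sin(a),np.cos(a)]])
    L=(P[m][:,:2]-o)@R;A=np.c_[L,np.ones(len(L))];z=P[m][:,2]
    for _ in range(3):
        x=np.linalg.lstsq(A,z,rcond=None)[0];g=abs(A@x-z)<tol;A,z=A[g],z[g]
    return np.degrees(x[:2]).round(2),x[2].round(2),len(z)
for n,h0,h1,g0 in(("scene",(303,155),(145,245),(231,200)),("top",(140,237),(383,213),(262,225))):
    for i,c,o,y,lo,hi in((0,h0,(492.2,301.4),-10.2,28,48),(5,h1,(544.6,-293.8),18.3,46,65)):
        s=np.load(f"pics/{n}{i}.npz");s={k:s[k] for k in s.files};P=cloud(s);Z=P[...,2]
        k=np.zeros((384,512),np.uint8);cv2.circle(k,c,42,1,-1)
        m=(k>0)&((cv2.inRange(cv2.cvtColor(s["color"],cv2.COLOR_BGR2HSV),(105,120,40),(128,255,255))>0)|hsv(s,(3,150,120),(16,255,255)))&(Z>lo)&(Z<hi)
        print(n,i,"plate",fit(P,m,o,y))
        k*=0;cv2.circle(k,c,85,1,-1)
        d=np.linalg.norm(P[...,:2]-np.array(o),axis=-1)
        print("   floor around",fit(P,(k>0)&(d>125)&(abs(Z)<8),o,y))
        # per-part heights: stripe end vs rear end
        a=np.radians(y);R=np.array([[np.cos(a),-np.sin(a)],[np.sin(a),np.cos(a)]]);L=(P[...,:2]-o)@R
        for x0,x1 in((45,68),(-68,-45)):
            q=m&(L[...,0]>x0)&(L[...,0]<x1); print("    x",x0,x1,"z mean",Z[q].mean().round(2),q.sum())
E
```

```text
scene 0 plate (array([0.7 , 0.28]), np.float64(38.74), 359)
   floor around (array([ 0.04, -0.11]), np.float64(1.62), 13774)
    x 45 68 z mean 39.45 128
    x -68 -45 z mean 38.54 40
scene 5 plate (array([1.44, 0.16]), np.float64(56.1), 767)
   floor around (array([ 0.01, -0.07]), np.float64(2.35), 13970)
    x 45 68 z mean 57.6 236
    x -68 -45 z mean 55.0 93
top 0 plate (array([0.26, 0.34]), np.float64(37.6), 1409)
   floor around (array([ 0.04, -0.07]), np.float64(0.62), 12481)
    x 45 68 z mean 38.21 344
    x -68 -45 z mean 37.42 217
top 5 plate (array([ 1.24, -0.28]), np.float64(54.86), 1334)
   floor around (array([-0.03, -0.05]), np.float64(1.27), 13439)
    x 45 68 z mean 56.53 339
    x -68 -45 z mean 53.83 219
```

The picture shows the holder on the base in the right orientation (top crop (215,440)). But compared with the start, the striped end stands about 1.8 mm too high and about 1 mm towards −x, so the cone ball is hung up on the cone's rear wall. I'll shut the fingers and press lightly on the striped end of the handle.

apply_moves([
  [-1, 16.9, 31.6, 0, 0, 0, 0],
  [-1, 16.9, 31.6, 0, 0, 0, 0],
  [-1, 16.9, 31.6, 0, 0, 0, 0],
  [-1, 16.9, 31.6, 0, 0, 0, 0],
  [-1, 16.9, 31.6, 0, 0, 0, 0],
  [-1, 16.9, 31.6, 0, 0, 0, 0],
  [-1, 16.7, 31.8, 0, 0, 0, 0],
  [-1, 0, 0, 0, 0, 0, 0],
])

```text
time: 17.4
tool_pos: [562.6, -292.5, 199.0]
tcp_rot: [-179.9, 0.1, 18.1]
ft_force: [-1.1, 0.9, -0.2]
finger_gap: 0.4
grip_force: 0.0
```

apply_moves([
  [-1, 0, 0, 15, 0, 0, 0],
  [-1, 0, 0, 25, 0, 0, 0],
  [-1, 0, 0, 25, 0, 0, 0],
  [-1, 0, 0, 15, 0, 0, 0],
  [-1, 0, 0, 10, 0, 0, 0],
  [-1, 0, 0, 5, 0, 0, 0],
  [-1, 0, 0, 0, 0, 0, 0],
  [-1, 0, 0, 0, 0, 0, 0],
])

```text
time: 18.2
tool_pos: [562.2, -289.1, 108.5]
tcp_rot: [179.9, -0.1, 18.3]
ft_force: [0.4, 0.2, 0.2]
finger_gap: -0.0
grip_force: 0.0
```

apply_moves([
  [-1, 0, -1, 5, 0, 0, 0],
  [-1, 0, 0, 5, 0, 0, 0],
  [-1, 0, 0, 2, 0, 0, 0],
  [-1, 0, 0, 1, 0, 0, 0],
  [-1, 0, 0, 1, 0, 0, 0],
  [-1, 0, 0, 0.5, 0, 0, 0],
  [-1, 0, 0, 0.5, 0, 0, 0],
  [-1, 0, 0, 0, 0, 0, 0],
])

```text
time: 19.0
tool_pos: [561.5, -288.0, 92.8]
tcp_rot: [180.0, -0.0, 18.2]
ft_force: [-0.4, 0.7, 4.5]
finger_gap: -0.1
grip_force: 2.0
```

Contact. Now press gently with a small nudge towards +x.

apply_moves([
  [-1, 0, 0, 0.5, 0, 0, 0],
  [-1, 0.3, 0, 0.5, 0, 0, 0],
  [-1, 0.3, 0, 0.5, 0, 0, 0],
  [-1, 0.4, 0, 0, 0, 0, 0],
  [-1, 0, 0, 0, 0, 0, 0],
  [-1, 0, 0, 0, 0, 0, 0],
  [-1, 0, 0, 0, 0, 0, 0],
  [-1, 0, 0, 0, 0, 0, 0],
])

```text
time: 19.8
tool_pos: [562.3, -288.7, 92.7]
tcp_rot: [179.9, -0.0, 18.2]
ft_force: [-5.7, -0.4, 13.8]
finger_gap: 0.3
grip_force: 6.5
```

apply_moves([
  [-1, 0.3, 0, 0.5, 0, 0, 0],
  [-1, 0, 0, 0.5, 0, 0, 0],
  [-1, 0, 0, 0.5, 0, 0, 0],
  [-1, 0, 0, 0, 0, 0, 0],
  [-1, 0, 0, 0, 0, 0, 0],
  [-1, 0, 0, 0, 0, 0, 0],
  [-1, 0, 0, 0, 0, 0, 0],
  [-1, 0, 0, 0, 0, 0, 0],
])

```text
time: 20.6
tool_pos: [563.0, -289.3, 92.7]
tcp_rot: [179.8, -0.0, 18.2]
ft_force: [-9.0, -1.3, 20.3]
finger_gap: -0.3
grip_force: 10.2
```

```bash
python3 chk.py 6
```

```text
scene plane tilt deg x,y [0.83 1.49] z@centre 56.3 rect [ 544.8 -295.7] [143.2 102. ] 18.7 floor z 1.88
top plane tilt deg x,y [0.54 1.21] z@centre 55.3 rect [ 545.7 -292.9] [140.  100.6] 18.3 floor z 0.8
{'time': np.float64(20.7), 'tool_pos': array([ 563.03, -289.33,   92.78]), 'ft_force': array([-9.58, -1.18, 21.16])}
```

apply_moves([
  [-1, 0, 0, -1, 0, 0, 0],
  [-1, 0, 0, -1, 0, 0, 0],
  [-1, 0, 0, -3, 0, 0, 0],
  [-1, 0, 0, -5, 0, 0, 0],
  [-1, 0, 0, -10, 0, 0, 0],
  [-1, 0, 0, -10, 0, 0, 0],
  [-1, 0, 0, -5, 0, 0, 0],
  [-1, 0, 0, 0, 0, 0, 0],
])

```text
time: 21.5
tool_pos: [563.4, -287.8, 125.9]
tcp_rot: [179.9, -0.1, 18.3]
ft_force: [-0.3, 0.0, -0.2]
finger_gap: 0.1
grip_force: 0.0
```

```bash
python3 chk.py 7
```

```text
scene plane tilt deg x,y [ 1.31 -0.19] z@centre 56.0 rect [ 543.9 -295.1] [143.1 103.3] 19.1 floor z 1.85
top plane tilt deg x,y [ 1.19 -0.29] z@centre 54.9 rect [ 544.9 -292.2] [139.8 100.9] 18.4 floor z 0.75
{'time': np.float64(21.6), 'tool_pos': array([ 562.6 , -287.34,  124.36]), 'ft_force': array([-0.79,  0.24, -0.49])}
```

```bash
python3 - <<'E'
import cv2,numpy as np
a=cv2.imread("pics/scene0.png")[215:295,95:185]; b=cv2.imread("pics/scene5.png")[215:295,95:185]
cv2.imwrite("pics/cmp.png",np.hstack([cv2.resize(x,(400,356),interpolation=cv2.INTER_CUBIC) for x in(a,b)]))
E
```

```text
(no output)
```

View pics/cmp.png

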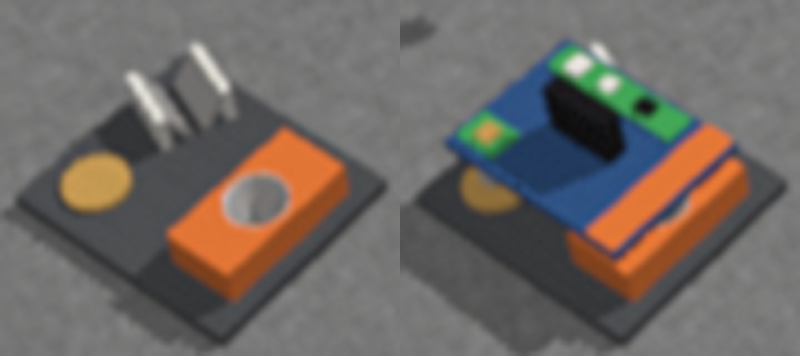

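The cone looks empty in the left crop (255,195), and the right crop shows the raised stripe end. So the cone ball is held up by friction. I'll press directly above it, on the stripe at x ≈ 53 with y centred, so all the load goes on the cone ball.

apply_moves([
  [-1, 17, 0, 0, 0, 0, 0],
  [-1, 17, 0, 0, 0, 0, 0],
  [-1, 0, 0, 15, 0, 0, 0],
  [-1, 0, 0, 20, 0, 0, 0],
  [-1, 0, 0, 15, 0, 0, 0],
  [-1, 0, 0, 10, 0, 0, 0],
  [-1, 0, 0, 2, 0, 0, 0],
  [-1, 0, 0, 0, 0, 0, 0],
])

```text
time: 22.4
tool_pos: [594.3, -276.7, 61.7]
tcp_rot: [-180.0, 0.0, 18.2]
ft_force: [0.3, -0.0, -0.2]
finger_gap: 0.2
grip_force: 0.0
```

apply_moves([
  [-1, 0, 0, 1, 0, 0, 0],
  [-1, 0, 0, 1, 0, 0, 0],
  [-1, 0, 0, 1, 0, 0, 0],
  [-1, 0, 0, 1, 0, 0, 0],
  [-1, 0, 0, 1, 0, 0, 0],
  [-1, 0, 0, 0.5, 0, 0, 0],
  [-1, 0, 0, 0.5, 0, 0, 0],
  [-1, 0, 0, 0, 0, 0, 0],
])

```text
time: 23.2
tool_pos: [594.7, -276.7, 56.1]
tcp_rot: [-180.0, 0.0, 18.2]
ft_force: [0.0, -0.6, -0.3]
finger_gap: -0.1
grip_force: 0.0
```

apply_moves([
  [-1, 0, 0, 0.5, 0, 0, 0],
  [-1, 0, 0, 0.5, 0, 0, 0],
  [-1, 0, 0, 0.5, 0, 0, 0],
  [-1, 0, 0, 0.5, 0, 0, 0],
  [-1, 0, 0, 0.5, 0, 0, 0],
  [-1, 0, 0, 0.5, 0, 0, 0],
  [-1, 0, 0, 0, 0, 0, 0],
  [-1, 0, 0, 0, 0, 0, 0],
])

```text
time: 24.0
tool_pos: [595.4, -277.2, 55.0]
tcp_rot: [179.9, -0.1, 18.2]
ft_force: [-3.6, 0.7, 11.4]
finger_gap: -0.1
grip_force: 5.3
```

```bash
python3 chk.py 8
```

```text
scene plane tilt deg x,y [0.86 1.29] z@centre 56.2 rect [ 544.  -296.2] [142.6 101.1] 18.3 floor z 1.79
top plane tilt deg x,y [0.75 1.15] z@centre 54.9 rect [ 542.8 -286.1] [140.3  87.5] 18.4 floor z 0.88
{'time': np.float64(24.1), 'tool_pos': array([ 595.41, -277.2 ,   55.03]), 'ft_force': array([-2.87,  0.94, 10.41])}
```

```bash
python3 - <<'E'
from h import *
a=np.radians(18.3);R=np.array([[np.cos(a),-np.sin(a)],[np.sin(a),np.cos(a)]]);o=np.array([544.6,-293.8])
def fit(L,z,tol=3):
    A=np.c_[L,np.ones(len(L))]
    x=np.array([0,0,np.median(z)])
    for _ in range(4):
        g=abs(A@x-z)<tol;x=np.linalg.lstsq(A[g],z[g],rcond=None)[0]
    return np.degrees(x[:2]).round(2),x[2].round(2),g.sum()
for n,c in(("scene",(140,245)),("top",(383,213))):
    for i,zc in((2,104),(3,72.5),(4,55),(5,55),(7,55),(8,55)):
        s=np.load(f"pics/{n}{i}.npz");s={k:s[k] for k in s.files};P=cloud(s);Z=P[...,2];L=(P[...,:2]-o)@R
        m=((cv2.inRange(cv2.cvtColor(s["color"],cv2.COLOR_BGR2HSV),(105,120,40),(128,255,255))>0)|hsv(s,(3,150,120),(16,255,255)))&(abs(Z-zc)<8)&(abs(L[...,0])<78)&(abs(L[...,1])<58)
        o1=m&hsv(s,(3,150,120),(16,255,255))
        print(n,i,fit(L[m],Z[m]),"stripe z",np.median(Z[o1]).round(2),"blue only",fit(L[m&~o1],Z[m&~o1]))
    s=np.load(f"pics/{n}0.npz");s={k:s[k] for k in s.files};P=cloud(s);Z=P[...,2];L=(P[...,:2]-o)@R
    X,Y=L[...,0],L[...,1]
    m=(abs(X)<82)&(abs(Y)<66)&(Z>6)&(Z<18)&(s["color"].max(2)<90); print("  base plate",fit(L[m],Z[m]))
    m=(np.hypot(X+50,Y+36)<15); print("  disc z",np.median(Z[m]).round(2),m.sum())
    m=(abs(X-50)<22)&(abs(Y)<46)&(np.hypot(X-50,Y)>20)&(Z>30); print("  block",fit(L[m],Z[m]))
E
```

```text
scene 2 (array([0.4 , 0.48]), np.float64(104.69), np.int64(723)) stripe z 105.28 blue only (array([0.11, 0.34]), np.float64(104.61), np.int64(493))
scene 3 (array([0.27, 0.49]), np.float64(72.2), np.int64(680)) stripe z 72.58 blue only (array([-0.01,  0.25]), np.float64(72.07), np.int64(464))
scene 4 (array([ 1.53, -0.61]), np.float64(55.82), np.int64(641)) stripe z 57.51 blue only (array([ 0.74, -0.51]), np.float64(55.82), np.int64(427))
scene 5 (array([1.39, 0.01]), np.float64(56.03), np.int64(760)) stripe z 57.66 blue only (array([1.07, 0.17]), np.float64(55.97), np.int64(546))
scene 7 (array([ 1.28, -0.26]), np.float64(55.97), np.int64(783)) stripe z 57.63 blue only (array([ 0.95, -0.16]), np.float64(55.88), np.int64(570))
scene 8 (array([0.85, 1.32]), np.float64(56.23), np.int64(566)) stripe z 57.38 blue only (array([0.72, 2.01]), np.float64(56.43), np.int64(390))
  base plate (array([-0.36,  0.16]), np.float64(13.36), np.int64(969))
  disc z 17.61 76
  block (array([-1.17,  0.42]), np.float64(40.25), np.int64(287))
top 2 (array([0.05, 0.15]), np.float64(103.62), np.int64(1156))
[... 275 characters left out ...]
4.95), np.int64(1020)) stripe z 56.32 blue only (array([ 0.83, -0.33]), np.float64(54.78), np.int64(686))
top 5 (array([ 1.23, -0.31]), np.float64(54.85), np.int64(1335)) stripe z 56.56 blue only (array([ 0.78, -0.45]), np.float64(54.6), np.int64(1003))
top 7 (array([ 1.18, -0.29]), np.float64(54.89), np.int64(1157)) stripe z 56.55 blue only (array([ 0.73, -0.16]), np.float64(54.62), np.int64(835))
top 8 (array([0.77, 1.23]), np.float64(54.89), np.int64(493)) stripe z 56.42 blue only (array([0.42, 1.16]), np.float64(54.73), np.int64(379))
  base plate (array([-0.04, -0.21]), np.float64(12.38), np.int64(522))
  disc z 16.41 113
  block (array([-0.71, -0.03]), np.float64(38.79), np.int64(441))
```

The controls confirm it: held level in this same spot the plate read 0°, and now it reads about 1.1°. When pressed, the cone ball sinks but the V ball climbs. So the holder's yaw is slightly too large, and the tip stops it turning. I'll keep pressing and turn the tool about −0.75° in yaw about the cone.

apply_moves([
  [-1, 0, 0, 0.3, 0, 0, 0.05],
  [-1, 0, 0, 0.3, 0, 0, 0.05],
  [-1, 0, 0, 0, 0, 0, 0.05],
  [-1, 0, 0, 0, 0, 0, 0.05],
  [-1, 0, 0, 0, 0, 0, 0],
  [-1, 0, 0, 0, 0, 0, 0],
  [-1, 0, 0, 0, 0, 0, 0],
  [-1, 0, 0, 0, 0, 0, 0],
])

```text
time: 24.9
tool_pos: [595.6, -277.4, 55.0]
tcp_rot: [179.9, -0.1, 17.3]
ft_force: [-4.9, 1.1, 14.0]
finger_gap: 0.2
grip_force: 6.7
```

```bash
python3 chk.py 9
```

```text
scene plane tilt deg x,y [0.58 1.42] z@centre 56.4 rect [ 544.8 -295.5] [143.6 101.8] 18.0 floor z 1.83
top plane tilt deg x,y [0.58 0.91] z@centre 55.2 rect [ 543.3 -286.2] [139.8  87.3] 18.0 floor z 0.88
{'time': np.float64(25.0), 'tool_pos': array([ 595.53, -277.38,   54.95]), 'ft_force': array([-5.29,  1.25, 13.69])}
```

apply_moves([
  [-1, 0, 0, -0.5, 0, 0, 0],
  [-1, 0, 0, -0.5, 0, 0, 0],
  [-1, 0, 0, -1, 0, 0, 0],
  [-1, 0, 0, -2, 0, 0, 0],
  [-1, 0, 0, -15, 0, 0, 0],
  [-1, 0, 0, -30, 0, 0, 0],
  [-1, -20, 0, -30, 0, 0, 0],
  [-1, -26, 0, 0, 0, 0, 0],
])

```text
time: 25.8
tool_pos: [554.1, -291.9, 138.5]
tcp_rot: [179.6, -0.4, 17.3]
ft_force: [-1.0, -0.7, 0.9]
finger_gap: -0.1
grip_force: 0.0
```

```bash
python3 chk.py 10
```

```text
scene plane tilt deg x,y [ 1.23 -0.24] z@centre 56.0 rect [ 543.4 -295.2] [144.9 102.4] 17.8 floor z 1.77
top plane tilt deg x,y [1.25 0.03] z@centre 55.0 rect [ 545.  -292.4] [140.2 101.3] 17.9 floor z 0.76
{'time': np.float64(25.9), 'tool_pos': array([ 549.81, -291.83,  134.03]), 'ft_force': array([-0.02,  0.24, -0.35])}
```

```bash
python3 - <<'E'
from h import *
s=np.load("pics/top0.npz");s={k:s[k] for k in s.files};P=cloud(s)
a=np.radians(18.3);R=np.array([[np.cos(a),-np.sin(a)],[np.sin(a),np.cos(a)]]);o=np.array([545.7,-292.5])
L=(P[...,:2]-o)@R
print("z rows 185-201, cols 371-390");print(P[185:202,371:391,2].round(0).astype(int))
print("gray");print(s["color"][185:202,371:391].mean(-1).astype(int))
X=L[...,0]-50;Y=L[...,1];r_=np.hypot(X,Y);m=r_<16
for i in np.argwhere(m): print(tuple(int(v) for v in (X[tuple(i)],Y[tuple(i)],P[tuple(i)][2])),"exp",int(38-(18-r_[tuple(i)])*1.73),end="; ")
E
```

```text
z rows 185-201, cols 371-390
[[ 14  11  24  38  37  37  39  36  40  36  39  39  38  39  37  38  38  38
   37  40]
 [ 39  40  39  34  41  39  40  39  40 984  41  41  37  38  39  38  36  39
   39  38]
 [ 36  35  39  36  37  39  35  35  35  33  33  35  38  43  39  35  37  37
   40  36]
 [ 38  39  39  37  38  34  30  28  32  29  33  33  38  38  39  41  39  40
   41  36]
 [ 36  35  40  37  33  28  27  29  27  27  30  33  31  37  37  40  39  35
   37  41]
 [ 39  37  40  38  29  24  22  22  23  24  28  29  31  32  38  38  38  40
   39  38]
 [ 38  35  35  31  25  18  21  17  23  23  26  27  31  31  33  36  39  39
   40  36]
 [ 40  38  33  25  20  17  13  19  20  23  22  26  31  32  33  37  38  40
   39  39]
 [ 38  38  34  20  13  13  14  12  18  22  24  24  28  31  34  35  41  39
   37  37]
 [ 37  38  35  20   9  11  12  17  18  21  22  25  27  29  33  35  36  39
   38  37]
 [ 40  37  37  23  16   8  12  12  19  23  20  22  32  33  33  37  36  41
   37  40]
 [ 37  37  38  31  22  16  17  13  18  23  22  26  31  29  36  37  37  40
   37  39]
 [ 40  42  42  33  27  24  22  24  22  25  25  25  
[... 3869 characters left out ...]
 (-6, -2, 13) exp 19; (-7, -3, 18) exp 20; (-7, -3, 23) exp 21; (-8, -6, 21) exp 25; (-9, -7, 25) exp 27; (-9, -7, 30) exp 28; (-10, -10, 29) exp 32; (-10, -10, 35) exp 33; (-4, 14, 32) exp 33; (-5, 10, 26) exp 27; (-6, 6, 24) exp 23; (-7, 3, 22) exp 21; (-8, 2, 23) exp 21; (-9, 0, 22) exp 23; (-9, -2, 25) exp 24; (-10, -4, 24) exp 27; (-11, -6, 25) exp 29; (-12, -8, 27) exp 32; (-12, -9, 31) exp 34; (-8, 9, 29) exp 29; (-9, 5, 24) exp 26; (-10, 2, 23) exp 26; (-11, 1, 25) exp 26; (-12, 0, 26) exp 27; (-12, -2, 28) exp 29; (-13, -3, 33) exp 30; (-14, -6, 31) exp 33; (-11, 8, 29) exp 31; (-12, 5, 28) exp 30; (-13, 4, 33) exp 30; (-13, 2, 32) exp 31; (-15, -1, 29) exp 32; (-15, -3, 31) exp 34;
```

The cone is empty, and its depth profile puts the ball on the cone's +x wall, which matches the first contact force (−x). So it needs to go towards −x. I'll press the stripe again and drag gently that way.

apply_moves([
  [-1, 24, 0, 0, 0, 0, 0],
  [-1, 23, -0.6, 10, 0, 0, -0.1],
  [-1, 0, 0, 25, 0, 0, 0],
  [-1, 0, 0, 20, 0, 0, 0],
  [-1, 0, 0, 12, 0, 0, 0],
  [-1, 0, 0, 6, 0, 0, 0],
  [-1, 0, 0, 3, 0, 0, 0],
  [-1, 0, 0, 0, 0, 0, 0],
])

```text
time: 26.7
tool_pos: [595.9, -276.0, 56.2]
tcp_rot: [180.0, -0.0, 17.7]
ft_force: [0.9, 0.2, 0.7]
finger_gap: 0.0
grip_force: 0.0
```

apply_moves([
  [-1, 0, 0, 0.6, 0, 0, 0],
  [-1, 0, 0, 0.6, 0, 0, 0],
  [-1, 0, 0, 0.6, 0, 0, 0],
  [-1, 0, 0, 0.4, 0, 0, 0],
  [-1, -0.7, 0, 0.2, 0, 0, 0],
  [-1, -0.7, 0, 0.2, 0, 0, 0],
  [-1, -0.7, 0, 0, 0, 0, 0],
  [-1, 0, 0, 0, 0, 0, 0],
])

```text
time: 27.5
tool_pos: [595.5, -276.7, 55.1]
tcp_rot: [179.9, -0.2, 17.8]
ft_force: [2.6, 1.8, 6.3]
finger_gap: -0.2
grip_force: 2.8
```

```bash
python3 chk.py 11
```

```text
scene plane tilt deg x,y [1.25 0.22] z@centre 55.8 rect [ 543.5 -295.5] [143.4 102. ] 18.6 floor z 1.79
top plane tilt deg x,y [ 1.19 -0.08] z@centre 54.8 rect [ 542.6 -285.4] [140.1  85.6] 18.7 floor z 0.9
{'time': np.float64(27.6), 'tool_pos': array([ 595.55, -276.7 ,   55.19]), 'ft_force': array([2.48, 1.96, 6.08])}
```

apply_moves([
  [-1, 0, 0, 0.6, 0, 0, 0],
  [-1, -0.5, 0, 0.6, 0, 0, 0],
  [-1, -0.5, 0, 0.5, 0, 0, 0],
  [-1, -0.5, 0, 0, 0, 0, 0],
  [-1, -0.5, 0, 0, 0, 0, 0],
  [-1, 0, 0, 0, 0, 0, 0],
  [-1, 0, 0, 0, 0, 0, 0],
  [-1, 0, 0, 0, 0, 0, 0],
])

```text
time: 28.4
tool_pos: [595.3, -277.1, 55.1]
tcp_rot: [179.8, -0.4, 17.8]
ft_force: [5.8, 5.4, 12.2]
finger_gap: 0.6
grip_force: 5.6
```

```bash
python3 chk.py 12
```

```text
scene plane tilt deg x,y [1.3  0.11] z@centre 56.0 rect [ 544.2 -296.5] [143.9 100.2] 19.1 floor z 1.72
top plane tilt deg x,y [0.78 0.37] z@centre 54.9 rect [ 542.7 -285.7] [140.1  86.6] 18.7 floor z 0.89
{'time': np.float64(28.5), 'tool_pos': array([ 595.24, -277.09,   55.03]), 'ft_force': array([ 5.19,  6.38, 11.1 ])}
```

apply_moves([
  [-1, 1.5, 0, -2, 0, 0, 0],
  [-1, 0, 0, -8, 0, 0, 0],
  [-1, 0, 0, -22, 0, 0, 0],
  [-1, 0, 0, -24, 0, 0, 0],
  [0, -26, 0.2, 0, 0, 0, -0.12],
  [0, -25, 0.2, 0, 0, 0, 0],
  [0, 0, 0, 0, 0, 0, 0],
  [0, 0, 0, 0, 0, 0, 0],
])

```text
time: 29.3
tool_pos: [544.4, -293.0, 107.5]
tcp_rot: [-180.0, -0.0, 18.3]
ft_force: [0.7, 0.4, 0.9]
finger_gap: 42.6
grip_force: 0.0
```

apply_moves([
  [0, 0.4, 0, 12, 0, 0, 0],
  [0, 0, 0, 16, 0, 0, 0],
  [0, 0, 0, 12, 0, 0, 0],
  [0, 0, 0, 4, 0, 0, 0],
  [-0.5, 0, 0, 0, 0, 0, 0],
  [-1, 0, 0, 0, 0, 0, 0],
  [-1, 0, 0, 0, 0, 0, 0],
  [-1, 0, 0, 0, 0, 0, 0],
], squeeze=30)

```text
time: 30.1
tool_pos: [545.1, -292.6, 63.4]
tcp_rot: [-180.0, -0.0, 18.4]
ft_force: [-0.3, 0.4, -2.9]
finger_gap: 15.3
grip_force: 34.4
```

apply_moves([
  [-1, 0, 0, -2.5, 0, 0, 0],
  [-1, 1, 0, 0, 0, 0, 0],
  [-1, -1, 1, 1.5, 0, 0, 0],
  [-1, -1, -1, 1, 0, 0, 0.1],
  [-1, 1, -1, 1, 0, 0, -0.2],
  [-1, 0.8, 1, 0.5, 0, 0, 0.2],
  [-1, -1.4, 0, 0, 0, 0, -0.1],
  [-1, 0.6, 0, 0, 0, 0, 0],
])

```text
time: 30.9
tool_pos: [545.3, -292.6, 63.1]
tcp_rot: [180.0, -0.0, 18.4]
ft_force: [-5.9, 3.1, 9.3]
finger_gap: 15.5
grip_force: 36.2
```

apply_moves([
  [-1, -0.5, -0.4, 0, 0, 0, 0],
  [-1, -0.5, -0.4, 0, 0, 0, 0],
  [-1, -0.3, -0.2, 0.3, 0, 0, 0],
  [-1, 0, 0, 0.3, 0, 0, 0],
  [-1, 0, 0, 0, 0, 0, 0],
  [-1, 0, 0, 0, 0, 0, 0],
  [-1, 0, 0, 0, 0, 0, 0],
  [-1, 0, 0, 0, 0, 0, 0],
])

```text
time: 31.7
tool_pos: [545.0, -292.5, 63.1]
tcp_rot: [179.9, -0.1, 18.4]
ft_force: [1.9, 3.5, 9.1]
finger_gap: 15.5
grip_force: 36.2
```

```bash
python3 chk.py 13
```

```text
scene plane tilt deg x,y [1.6  0.13] z@centre 55.8 rect [ 543.9 -296.1] [143.4 101.7] 19.2 floor z 1.79
top plane tilt deg x,y [ 1.24 -0.01] z@centre 54.8 rect [ 544.9 -292.1] [140.  100.5] 18.0 floor z 0.79
{'time': np.float64(31.8), 'tool_pos': array([ 545.06, -292.52,   63.05]), 'ft_force': array([2.22, 3.4 , 7.82])}
```

apply_moves([
  [-1, 0, 0, 0, 0, -0.15, 0],
  [-1, 0, -0.4, 0, 0, -0.15, 0],
  [-1, -0.8, -0.3, 0, 0, 0, 0],
  [-1, 0.8, 0, 0, 0, 0, 0],
  [-1, 0.7, 0.6, 0, 0, 0, 0],
  [-1, -0.7, -0.6, 0, 0, 0, 0],
  [-1, 0, 0, 0, 0, 0, 0],
  [-1, 0, 0, 0, 0, 0, 0],
])

```text
time: 32.6
tool_pos: [544.7, -292.6, 63.0]
tcp_rot: [179.8, 1.4, 18.4]
ft_force: [0.9, -0.4, 7.3]
finger_gap: 15.5
grip_force: 36.1
```

```bash
python3 chk.py 14
```

```text
scene plane tilt deg x,y [1.16 0.04] z@centre 55.8 rect [ 543.9 -295.6] [143.8 102.9] 18.9 floor z 1.83
top plane tilt deg x,y [1.11 0.17] z@centre 54.8 rect [ 544.8 -292.2] [140.3 100.7] 18.0 floor z 0.83
{'time': np.float64(32.7), 'tool_pos': array([ 544.65, -292.54,   62.98]), 'ft_force': array([ 1.19, -0.25,  7.97])}
```

apply_moves([
  [-1, 0, 0, -0.8, 0, 0, 0],
  [-0.5, 0, 0, 0, 0, 0, 0],
  [-0.4, 0, 0, 0, 0, 0.15, 0],
  [-0.2, 0, 0, 0, 0, 0.15, 0],
  [0, 0, 0, 0, 0, 0, 0],
  [0, 0, 0, -8, 0, 0, 0],
  [0, 0, 0, -25, 0, 0, 0],
  [0, 0, 0, -35, 0, 0, 0],
])

```text
time: 33.5
tool_pos: [541.8, -290.5, 128.8]
tcp_rot: [-179.8, 0.2, 18.3]
ft_force: [0.8, 0.9, 0.5]
finger_gap: 43.1
grip_force: 0.0
```

```bash
python3 chk.py 15
```

```text
scene plane tilt deg x,y [ 1.43 -0.01] z@centre 56.0 rect [ 543.1 -294.9] [143.2 102. ] 18.6 floor z 1.87
top plane tilt deg x,y [ 1.03 -0.15] z@centre 54.9 rect [ 544.6 -292.5] [140.6 100.9] 18.5 floor z 0.73
{'time': np.float64(33.6), 'tool_pos': array([ 546.48, -293.45,  136.86]), 'ft_force': array([1.1 , 0.01, 1.31])}
```

```bash
python3 -c "
from bench import r
print(r.hand_in())"
```

```text
the job is handed in; nothing more can be done
None
```

I handed the job in at 33.6 s with the blue holder on the base, correctly oriented and released, but I don't think it is fully home: its striped end reads about 1° (1.5–2 mm) high over the cone. Pressing, nudging and re-gripping did not bring it down. I never touched the green spare or the red look-alike.

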